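Snap the lid of the stock box shut

ROBOT

A 6-joint arm with a two-finger parallel gripper is mounted at the origin on the work surface. World frame = base frame: x ahead of the robot, y to its left, z up, the work surface at z = 0. Lengths are in mm, angles in degrees, forces in N, time in s.
With the tool pointing down it reaches from about 300 to 850 mm from the base axis. Payload 4.2 kg.
Tool frame: the origin (TCP) lies midway between the tips of the shut fingers; the grasp point (between the pads) lies 19 mm behind it (env.grip_point_offset is the distance from the TCP to the grasp point, in mm); z points along the fingers, x is the direction in which the jaws open and shut, and the axes are right-handed (so a half turn about z gives the same grasp; the last joint's range is limited). The gripper opens to 91 mm and grips with 3 to 60 N. Pads are 32 mm wide; open, the fingers measure 118 mm over their backs; the gripper's body (76 mm by 178 mm) begins 60 mm behind the grasp point.
Start: joints at [-68.01, 18.312, 89.639, -0, 72.044, -1.146], TCP at [225.931, -528.771, 213.976] pointing down, gripper open.
Joint ranges: [-177.97, 177.97], [-48.28, 115.42], [12.27, 149.76], [-77.06, 257.06], [2.81, 150.46], [-146.56, 146.56]. Speed limits (degrees/s): [147.25, 147.25, 180, 180, 180, 180].

INTERFACE

Orientations are given as [roll, pitch, yaw] about the fixed x, y, z axes, in that order (R = Rz(yaw) Ry(pitch) Rx(roll)).
In Python, from workcell import env gives the robot as it stands.
- The arm moves only by the shell command python3 -m pendant 'ROWS' [FORCE]. ROWS is JSON, a list of rows, each an object with "xyz": the shift along the tool's x, y, z in m, a list of three; "roll": the turn about the tool's z in degrees; "jaw": the closure, from 0 (fully open) to 1 (shut). A call has exactly 8 rows; each row is the pose to reach, as a shift and turn from the pose commanded when the call began, along the tool's axes at that moment; what a row does not reach only later rows make up. A row lasts 1/8 s, in which the tool goes at most 62.5 mm and 10.7 degrees, less where a joint would pass 70% of its speed; a pose out of reach is approached as far as the arm can. A call with a gripper value outside its range is refused whole. The fingers move at their own pace and stop on an object; FORCE is the grip in N (left out, the last holds). Time passes only in rows, so rows that repeat a pose let the fingers close, or fill a call up. It gives the time, the measured TCP pose, the force and the opening at its end, in the units of the state.
- env.state(): the state, without advancing time (a new reading comes with each control period).
- env.grab_frame(name): name is "scene" or "top" or "wrist"; returns (picture, depth): 384x512x3 uint8, blue, green, red; 384x512 float32, mm along the optical axis (not along the pixel's ray), 0 where there is no reading.
- env.camera_params(name): a dict with "camera_matrix" (3x3 intrinsics, pixels), "cam_to_world" (4x4, takes a point from camera to world coordinates); the wrist camera has in their place "hand_eye" (4x4, takes a point from camera to tool coordinates, whose origin is the TCP and whose axes are the tool frame's). Camera axes: x right, y up, looking along -z (the intrinsics and any distortion apply to the point x, -y, -z); pixel columns grow to the right and rows downward; lengths in mm; the calibration is good to about 2 mm. A picture is of the moment at which its call begins: read the wrist's pose just before it. camera_params takes no time and is no camera call.
- env.job_done(): hands the job in, once; it reports no verdict.
The state is a dict: "time_s": time; "qpos": joint angles; "qvel": joint speeds; "effort": joint torques, N m; "ee_pos": TCP position; "ee_rot": TCP orientation; "force": force on the tool from outside, world axes, zero at the start; "torque": the same for the moment, N m; "gripper_width": finger opening in mm.
Only numpy, scipy, OpenCV 4.12 (cv2) and the standard library are available. Lean on these libraries where they do the work, as an engineer would, in place of code of your own. Each camera call takes 0.05 s, during which the arm holds its last target. There are 200 camera calls.

TASK

The blue lid lies on the stock box, but all four sections of its rim, one along each side, still stand up. Press each section down with closed fingertips until it clicks shut, leaving all four shut and the box standing on the desk about where it was. Only press: do not lift, tip or shove the box, and leave the tape roll on the lid and everything else on the desk where it is.

Things in the scene. Friction and masses are not known exactly. Their poses are not given: they have to be found in the camera images.
- stockbox: white plastic stock box with a blue clip lid with a snap-fit rim, standing loose on the desk, between 1 and 2 kg; 150 (x) x 200 (y) mm, 96 mm high with the lid shut. Origin: centre of the underside; x across the short way, y along the long way, z up. Around the lid run four straight rim sections (one per side) between fixed corner blocks 22 mm square whose tops are 96 mm above the desk. The lid's middle panel, inside the rim, is recessed: 88 mm above the desk.
- tape_roll: cardboard-brown tape roll lying flat on the middle of the lid, 52 mm across, 24 mm high; origin at its underside centre. To be left alone
- rim1_top (a point): centre of the top face of the long section on the lid's -x side (box frame), a blue bar 20 x 150 mm (runs along box y), 14 mm thick. The point moves with the section: 104 mm above the desk when up, 96 mm when shut (flush with the corner blocks). Axes parallel to the box's
- rim1 (a joint): travel of the long section on the lid's -x side (box frame). Joint value in m: 0 = standing up, 0.008 = clicked shut (moves straight down 8 mm). Snap action: resists with about 8 N at first, less and less as it goes down, and past about 5 mm the section pulls itself down and stays; let go earlier and it springs back up.
- rim2_top (a point): centre of the top face of the long section on the lid's +x side, a blue bar 20 x 150 mm (runs along box y), 14 mm thick. The point moves with the section: 104 mm above the desk when up, 96 mm when shut (flush with the corner blocks). Axes parallel to the box's
- rim2 (a joint): travel of the long section on the lid's +x side. Joint value in m: 0 = standing up, 0.008 = clicked shut (moves straight down 8 mm). Snap action: resists with about 8 N at first, less and less as it goes down, and past about 5 mm the section pulls itself down and stays; let go earlier and it springs back up.
- rim3_top (a point): centre of the top face of the short section on the lid's -y side, a blue bar 100 x 20 mm (runs along box x), 14 mm thick. The point moves with the section: 104 mm above the desk when up, 96 mm when shut (flush with the corner blocks). Axes parallel to the box's
- rim3 (a joint): travel of the short section on the lid's -y side. Joint value in m: 0 = standing up, 0.008 = clicked shut (moves straight down 8 mm). Snap action: resists with about 8 N at first, less and less as it goes down, and past about 5 mm the section pulls itself down and stays; let go earlier and it springs back up.
- rim4_top (a point): centre of the top face of the short section on the lid's +y side, a blue bar 100 x 20 mm (runs along box x), 14 mm thick. The point moves with the section: 104 mm above the desk when up, 96 mm when shut (flush with the corner blocks). Axes parallel to the box's
- rim4 (a joint): travel of the short section on the lid's +y side. Joint value in m: 0 = standing up, 0.008 = clicked shut (moves straight down 8 mm). Snap action: resists with about 8 N at first, less and less as it goes down, and past about 5 mm the section pulls itself down and stays; let go earlier and it springs back up.
- cup: white drinking cup, 76 mm across, 85 mm high, standing beside the box's -y side; origin at underside centre. To be left alone
- stapler: black stapler 34 x 130 mm, 46 mm high, lying beside the box's -x side; origin at underside centre. To be left alone
- ball_can: upright tennis-ball can, 75 mm across, 200 mm high; origin at underside centre. To be left alone
- carton: small cardboard carton 100 x 130 x 60 mm high; origin at underside centre. To be left alone
- grip_jar: jar 70 mm across, 90 mm high; origin at underside centre. To be left alone
Mind the look-alikes: they are no part of the job. Of the things that look like the stockbox, the larger one is meant.

How it is judged:
By the outcome, as a careful person would: the job done as asked, in the order asked, and still so for the second after the job is handed in, with the robot touching nothing.
It also fails if it takes over 48 s, if anything falls off the work surface, if the arm or the gripper's body presses on something with over 40 N, if the wrist force passes 120 N, or if a joint passes its speed limit or range.

## Working session

There is one attempt and no reset: what is moved stays moved. The work goes in short steps, Python scripts to look and compute and a shell command to move; the robot and the scene stay as the last step left them, time stands still between calls to the robot, and variables do not carry over. Pictures are saved under pics/ and viewed, about 8 in all and at most 12, crops included, and the job is handed in when it is done.

```bash
mkdir -p pics; cat > h.py <<'E'
from workcell import env
import numpy as np, cv2
def pts(name,depth):
    p=env.camera_params(name);K=np.array(p["camera_matrix"]);T=np.array(p["cam_to_world"])
    v,u=np.mgrid[:depth.shape[0],:depth.shape[1]]
    d=depth.astype(float)
    X=np.stack([(u-K[0,2])/K[0,0]*d,-(v-K[1,2])/K[1,1]*d,-d,np.ones_like(d)],-1)
    return (X@T.T)[...,:3]
E
python3 - <<'E'
from h import *
s=env.state();print(s)
for n in("top","scene"):
    i,d=env.grab_frame(n);cv2.imwrite(f"pics/{n}1.png",i);np.savez(f"{n}1.npz",i=i,d=d)
p=env.camera_params("top");print(p)
E
```

```text
{'time_s': 0.0, 'qpos': array([-6.80101808e+01,  1.83500621e+01,  8.97058452e+01, -4.69832435e-04,
        7.20459739e+01, -1.14939811e+00]), 'qvel': array([-0.05028042, -0.03832514,  0.06768071,  0.03380747, -0.03354121,
       -0.09423095]), 'effort': array([ 1.00906240e-03, -4.12463343e+01, -2.31974959e+01,  7.28134881e-02,
        4.57231072e-02, -1.60373229e-04]), 'ee_pos': array([ 225.72864884, -528.27857028,  213.13993385]), 'ee_rot': array([-1.79998403e+02,  1.01869684e-01, -6.68606360e+01]), 'force': array([0.09464998, 0.21876652, 0.46234171]), 'torque': array([-0.00036594, -0.02451171, -0.00926021]), 'gripper_width': 91.02845757808025}
{'camera_matrix': array([[411.08508187,   0.        , 253.83843863],
       [  0.        , 411.08508187, 188.39765958],
       [  0.        ,   0.        ,   1.        ]]), 'cam_to_world': array([[ 2.93653970e-02,  9.96709385e-01, -7.55518102e-02,
         4.31476514e+02],
       [-9.99557580e-01,  2.89238431e-02, -6.93218717e-03,
        -2.30090244e+01],
       [-4.72412730e-03,  7.57219510e-02,  9.97117781e-01,
         1.70159618e+03],
       [ 0.00000000e+00,  0.00000000e+00,  0.00000000e+00,
         1.00000000e+00]])}
```

View pics/top1.png

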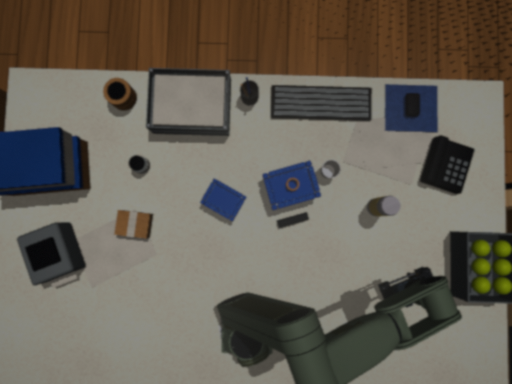

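View pics/scene1.png

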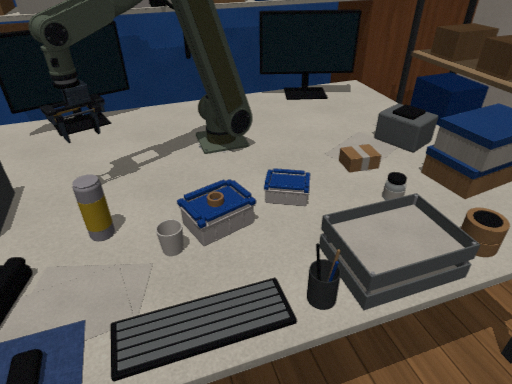

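Two lids look alike in the top view: the box at (291,186), which is larger, carries the tape roll and has the cup and stapler beside it, and the smaller one at (223,200). The larger one is meant. I'll measure it and confirm with a crop.

```bash
python3 - <<'E'
from h import *
for n,roi in(("top",(150,245,190,350)),("scene",(165,265,160,330))):
    z=np.load(n+"1.npz");i,d=z["i"],z["d"];P=pts(n,d)
    hsv=cv2.cvtColor(i,cv2.COLOR_BGR2HSV)
    m=cv2.inRange(hsv,(100,120,40),(130,255,255));r=np.zeros_like(m);r[roi[0]:roi[1],roi[2]:roi[3]]=1;m*=r
    k,l,st,c=cv2.connectedComponentsWithStats(m)
    for j in range(1,k):
        if st[j,4]<200: continue
        q=P[(l==j)&(d>0)];z_=q[:,2]
        print(n,st[j],"z pct",np.percentile(z_,[5,25,50,75,95]).round())
        q=q[(z_>80)&(z_<112)]
        if len(q)>50:
            rc=cv2.minAreaRect(q[:,:2].astype(np.float32));print(" rect world",np.round(rc[0],1),np.round(rc[1],1),rc[2])
            hi=q[q[:,2]>98]
            if len(hi)>20:print(" hi",cv2.minAreaRect(hi[:,:2].astype(np.float32)),len(hi))
        # image-rays: mask contour rect corners onto z=100
        p=env.camera_params(n);K=np.array(p["camera_matrix"]);T=np.array(p["cam_to_world"])
        if n=="top":
            ct=max(cv2.findContours((l==j).astype(np.uint8),0,1)[0],key=cv2.contourArea)[:,0]
            D=np.c_[(ct[:,0]-K[0,2])/K[0,0],-(ct[:,1]-K[1,2])/K[1,1],-np.ones(len(ct))]@T[:3,:3].T
            W=T[:3,3]+D*((100-T[2,3])/D[:,2])[:,None]
            print(" ray z100",cv2.minAreaRect(W[:,:2].astype(np.float32)))
    # depth outline
i=np.load("scene1.npz")["i"][160:265,150:330];j=np.load("top1.npz")["i"][145:245,190:350]
a=cv2.resize(i,(720,420),interpolation=2);cv2.imwrite("pics/crop.png",a)
# neighbours heights in top
z=np.load("top1.npz");P=pts("top",z["d"])
for nm,u,v in(("cup",330,170),("stapler",293,220),("can",388,206),("tape",289,179),("desk",350,230)):print(nm,P[v,u].round())
E
```

```text
top [ 264  162   56   46 1536] z pct [ 82.  87.  91. 102. 107.]
 rect world [ 570.8 -157.8] [142.9 194. ] 17.551898956298828
 hi ((570.800048828125, -157.8011474609375), (142.89144897460938, 193.97222900390625), 17.551898956298828) 503
 ray z100 ((571.1286010742188, -158.19920349121094), (143.08016967773438, 194.74246215820312), 17.595375061035156)
top [202 180  43  40 953] z pct [61. 65. 69. 75. 82.]
 rect world [506.9 110. ] [142.6 105.9] 62.412139892578125
 ray z100 ((506.4896240234375, 108.34434509277344), (141.32144165039062, 105.36050415039062), 62.07497787475586)
scene [264 169  46  24 764] z pct [66. 69. 72. 79. 82.]
 rect world [513.3 110.6] [147.6 109.2] 63.077239990234375
scene [ 177  180   78   48 1642] z pct [ 88.  90.  97. 104. 106.]
 rect world [ 576.2 -157.1] [151.6 197. ] 18.113718032836914
 hi ((576.30029296875, -157.3204803466797), (151.5189971923828, 197.04434204101562), 18.663747787475586) 772
cup [ 646. -325.    4.]
stapler [ 434. -172.   46.]
can [ 495. -504.  197.]
tape [ 592. -147.  115.]
desk [ 400. -413.   -5.]
```

View pics/crop.png

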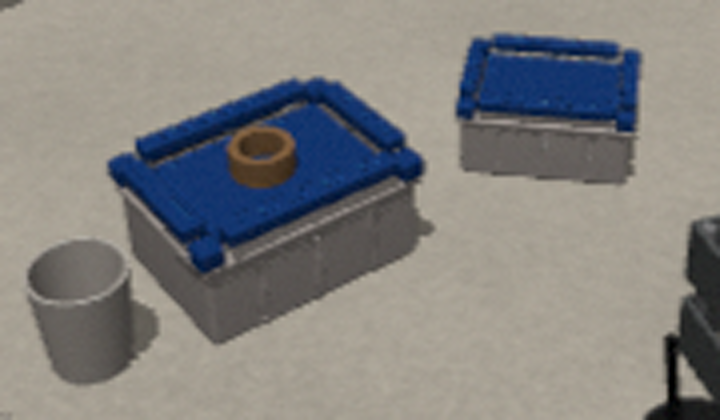

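Larger box confirmed: blue lid about 143–152 x 194–197 mm with rims near 104, tape roll on it, cup and stapler alongside. Its centre is about (573,-157.5), with box x at about 17.7° world. I'll raise the arm and go above it for a wrist look.

```bash
python3 -m pendant '[{"xyz":[-0.02,-0.04,-0.05],"roll":5.5,"jaw":1},{"xyz":[-0.04,-0.09,-0.08],"roll":5.5,"jaw":1},{"xyz":[-0.065,-0.145,-0.1],"roll":5.5,"jaw":1},{"xyz":[-0.09,-0.2,-0.12],"roll":5.5,"jaw":1},{"xyz":[-0.113,-0.255,-0.14],"roll":5.5,"jaw":1},{"xyz":[-0.136,-0.31,-0.15],"roll":5.5,"jaw":1},{"xyz":[-0.16,-0.365,-0.15],"roll":5.5,"jaw":1},{"xyz":[-0.18,-0.41,-0.15],"roll":5.5,"jaw":1}]' 20
python3 -c "
from h import *
print(env.camera_params('wrist'))"
```

```text
time_s: 1.1
ee_pos: [533.5, -200.1, 363.7]
ee_rot: [180.0, 0.0, -72.3]
force: [0.6, -0.3, 0.1]
gripper_width: 13.9
{'camera_matrix': array([[267.18187967,   0.        , 254.81015092],
       [  0.        , 267.18187967, 196.69387108],
       [  0.        ,   0.        ,   1.        ]]), 'hand_eye': array([[ 9.99998412e-01, -4.70349692e-04,  1.71894858e-03,
         9.92005890e-01],
       [-3.61918222e-05, -9.69704217e-01, -2.44282069e-01,
        -6.81752801e+01],
       [ 1.78176968e-03,  2.44281619e-01, -9.69702695e-01,
        -1.71408757e+02],
       [ 0.00000000e+00,  0.00000000e+00,  0.00000000e+00,
         1.00000000e+00]])}
```

```bash
cat >> h.py <<'E'
from scipy.spatial.transform import Rotation as Ro
def wrist(tag):
    s=env.state();i,d=env.grab_frame("wrist");cv2.imwrite(f"pics/{tag}.png",i)
    p=env.camera_params("wrist");K=np.array(p["camera_matrix"])
    E=np.eye(4);E[:3,:3]=Ro.from_euler("xyz",s["ee_rot"],degrees=True).as_matrix();E[:3,3]=s["ee_pos"]
    T=E@np.array(p["hand_eye"])
    v,u=np.mgrid[:384,:512];r=np.stack([(u-K[0,2])/K[0,0],-(v-K[1,2])/K[1,1],-np.ones(u.shape)],-1)@T[:3,:3].T
    P=T[:3,3]+r*d[...,None]
    at=lambda z:T[:3,3]+r*((z-T[2,3])/r[...,2])[...,None]
    return s,i,d,P,at
E
python3 - <<'E'
from h import *
s,i,d,P,at=wrist("w1");np.savez("w1.npz",i=i,d=d,P=P)
hsv=cv2.cvtColor(i,cv2.COLOR_BGR2HSV);m=cv2.inRange(hsv,(100,120,40),(130,255,255))
k,l,st,c=cv2.connectedComponentsWithStats(m)
for j in range(1,k):
    if st[j,4]<300: continue
    q=P[(l==j)&(d>0)];print(st[j],c[j].round(),np.percentile(q[:,2],[5,25,50,75,95]).round())
    print(cv2.minAreaRect(q[:,:2].astype(np.float32)))
    A=at(98)[l==j];print("rays z98",cv2.minAreaRect(A[:,:2].astype(np.float32)))
    hi=(l==j)&(P[...,2]>100)&(d>0)
    kk,ll,ss,cc=cv2.connectedComponentsWithStats(cv2.erode(hi.astype(np.uint8),None))
    for t in range(1,kk):
        if ss[t,4]>60:
            B=P[ll==t];print("  bar",cc[t].round(),ss[t,4],B.mean(0).round(1),cv2.minAreaRect(B[:,:2].astype(np.float32)))
E
```

```text
[486  21  26  63 829] [503.  59.] [1. 2. 3. 3. 4.]
((866.989501953125, -577.9703979492188), (92.12278747558594, 52.555667877197266), 2.4919116497039795)
rays z98 ((809.5119018554688, -492.2776794433594), (85.693359375, 36.686283111572266), 30.87029457092285)
[  19   70  111  111 5565] [ 73. 126.] [67. 68. 69. 80. 81.]
((508.7154846191406, 109.23809051513672), (150.14007568359375, 111.75459289550781), 61.669246673583984)
rays z98 ((513.084228515625, 96.28975677490234), (144.32492065429688, 109.43881225585938), 61.66178512573242)
[ 174   93  111   13 1272] [230.  99.] [ 96. 104. 105. 105. 106.]
((629.4680786132812, -127.10267639160156), (16.613407135009766, 170.5123291015625), 17.96501922607422)
rays z98 ((630.2352294921875, -127.39067840576172), (17.46961212158203, 170.41358947753906), 18.25850486755371)
  bar [238.  98.] 819 [ 634.1 -141.   104.8] ((632.927734375, -137.69610595703125), (13.249316215515137, 144.79800415039062), 17.72676658630371)
[ 189  108   97   65 5136] [237. 140.] [88. 88. 89. 90. 90.]
((572.264892578125, -157.88702392578125), (103.03642272949219, 154.111602783203
[... 975 characters left out ...]
94)
[229 130  20  21 327] [239. 140.] [88. 89. 89. 90. 90.]
((573.9710083007812, -159.7897186279297), (31.898784637451172, 31.234590530395508), 62.157447814941406)
rays z98 ((574.6837768554688, -159.7354278564453), (31.3930606842041, 30.461305618286133), 17.344852447509766)
[ 180  174  103   13 1035] [230. 181.] [ 96. 104. 105. 105. 106.]
((508.7117614746094, -165.75344848632812), (18.72866439819336, 170.52359008789062), 17.713895797729492)
rays z98 ((506.6307678222656, -167.28726196289062), (19.898601531982422, 169.92333984375), 15.871383666992188)
  bar [237. 181.] 693 [ 510.9 -176.8  105. ] ((511.4158630371094, -176.80770874023438), (13.602737426757812, 144.205078125), 17.743450164794922)
```

View pics/w1.png

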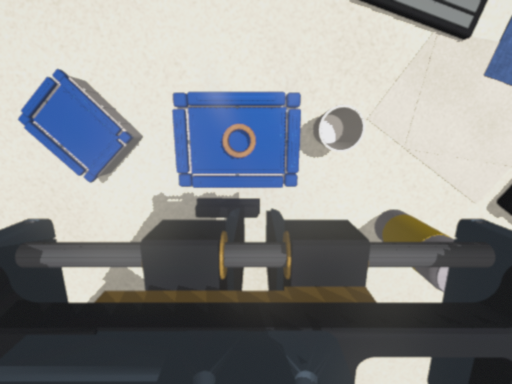

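The wrist view shows all four bars up (z about 104.5), at pixels (230,181) = rim1, (230,99) = rim2, (293,140) = rim3 and (181,140) = rim4. The box centre is (572.3,-157.9) at yaw 17.7°, and the bars sit 65 and 89 mm from it as expected. Now above rim1.

```bash
python3 -m pendant '[{"xyz":[-0.028,0.015,0.04],"roll":0,"jaw":1},{"xyz":[-0.028,0.015,0.08],"roll":0,"jaw":1},{"xyz":[-0.028,0.015,0.12],"roll":0,"jaw":1},{"xyz":[-0.028,0.015,0.16],"roll":0,"jaw":1},{"xyz":[-0.028,0.015,0.2],"roll":0,"jaw":1},{"xyz":[-0.028,0.015,0.23],"roll":0,"jaw":1},{"xyz":[-0.028,0.015,0.23],"roll":0,"jaw":1},{"xyz":[-0.028,0.015,0.23],"roll":0,"jaw":1}]'
cat >> h.py <<'E'
def box():
    s=env.state();C=np.array([572.3,-157.9]);a=np.radians(17.7);d=s["ee_pos"][:2]-C
    print("box xy",(d@[[np.cos(a),-np.sin(a)],[np.sin(a),np.cos(a)]]).round(1),"z",s["ee_pos"][2].round(1),"w",round(s["gripper_width"],1),"F",s["force"].round(1),s["time_s"],s["ee_rot"].round(1))
E
python3 -c "from h import *;box()"
```

```text
time_s: 2.15
ee_pos: [510.2, -180.4, 135.0]
ee_rot: [-179.9, -0.1, -72.4]
force: [0.6, -1.1, 1.7]
gripper_width: 0.7
box xy [-66.   -2.6] z 135.0 w 0.7 F [ 0.6 -1.1  1.7] 2.15 [-1.799e+02 -1.000e-01 -7.240e+01]
```

```bash
python3 -m pendant '[{"xyz":[-0.002,-0.001,0.015],"roll":0,"jaw":1},{"xyz":[-0.002,-0.001,0.025],"roll":0,"jaw":1},{"xyz":[-0.002,-0.001,0.029],"roll":0,"jaw":1},{"xyz":[-0.002,-0.001,0.032],"roll":0,"jaw":1},{"xyz":[-0.002,-0.001,0.034],"roll":0,"jaw":1},{"xyz":[-0.002,-0.001,0.036],"roll":0,"jaw":1},{"xyz":[-0.002,-0.001,0.038],"roll":0,"jaw":1},{"xyz":[-0.002,-0.001,0.039],"roll":0,"jaw":1}]'
python3 -c "from h import *;box()"
```

```text
time_s: 3.15
ee_pos: [510.2, -178.0, 96.1]
ee_rot: [-180.0, -0.0, -72.4]
force: [-3.3, 1.3, 13.0]
gripper_width: 0.4
box xy [-65.3  -0.2] z 96.1 w 0.4 F [-3.3  1.3 13. ] 3.15 [-180.    -0.   -72.4]
```

```bash
python3 -m pendant '[{"xyz":[0,0,0.0015],"roll":0,"jaw":1},{"xyz":[0,0,0.002],"roll":0,"jaw":1},{"xyz":[0,0,-0.015],"roll":0,"jaw":1},{"xyz":[0,0,-0.035],"roll":0,"jaw":1},{"xyz":[-0.03,-0.022,-0.035],"roll":0,"jaw":1},{"xyz":[-0.06,-0.044,-0.035],"roll":0,"jaw":1},{"xyz":[-0.089,-0.065,-0.035],"roll":0,"jaw":1},{"xyz":[-0.089,-0.065,-0.035],"roll":0,"jaw":1}]'
python3 - <<'E'
from h import *
box()
i,d=env.grab_frame("scene");P=pts("scene",d);cv2.imwrite("pics/s2.png",cv2.resize(i[150:270,150:330],(720,480),interpolation=2))
def chk(P):
    a=np.radians(17.7);R=np.array([[np.cos(a),-np.sin(a)],[np.sin(a),np.cos(a)]])
    B=(P[...,:2]-[572.3,-157.9])@R
    for n,c,h in(("1",(-65,0),(5,55)),("2",(65,0),(5,55)),("3",(0,-89),(35,5)),("4",(0,89),(35,5))):
        m=(abs(B-c)<h).all(-1)&(P[...,2]>80)&(P[...,2]<125);print("rim"+n,m.sum(),np.percentile(P[m][:,2],[20,50,80]).round(1))
chk(P);chk(pts("scene",np.load("scene1.npz")["d"]))
E
```

```text
time_s: 4.15
ee_pos: [545.5, -71.5, 129.7]
ee_rot: [-180.0, 0.0, -72.2]
force: [0.1, -1.7, 1.0]
gripper_width: 0.4
box xy [ 0.7 90.5] z 129.7 w 0.4 F [ 0.1 -1.7  1. ] 4.15 [-180.     0.   -72.2]
rim1 60 [96.2 97.3 97.9]
rim2 114 [ 81.6 104.6 106. ]
rim3 52 [104.5 105.6 106.7]
rim4 63 [ 92.9 104.5 105.9]
rim1 68 [103.4 104.8 106.5]
rim2 115 [ 81.4 104.6 105.8]
rim3 53 [103.8 105.1 106.4]
rim4 62 [ 82.6 104.7 106.2]
```

View pics/s2.png

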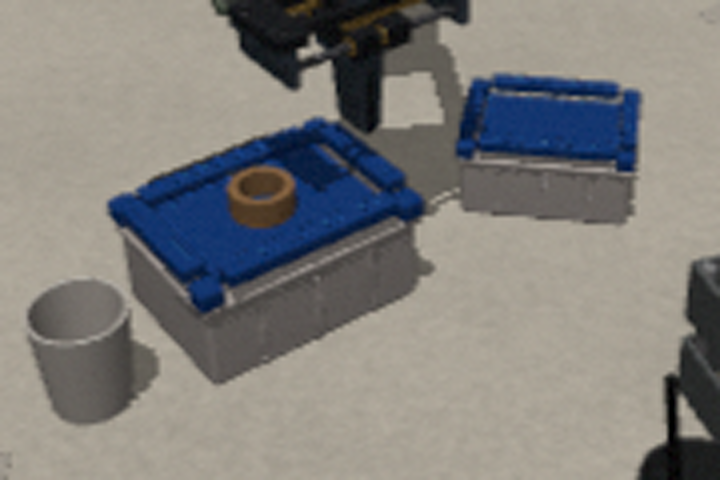

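Rim1 is shut: its depth went from 104.8 to 97.3, and the box hasn't moved. The tool is now above rim4, at about (370,130) in the crop. Pressing it, then on across to rim2.

```bash
python3 -m pendant '[{"xyz":[0.001,0.001,0.015],"roll":0,"jaw":1},{"xyz":[0.001,0.001,0.022],"roll":0,"jaw":1},{"xyz":[0.001,0.001,0.026],"roll":0,"jaw":1},{"xyz":[0.001,0.001,0.029],"roll":0,"jaw":1},{"xyz":[0.001,0.001,0.031],"roll":0,"jaw":1},{"xyz":[0.001,0.001,0.033],"roll":0,"jaw":1},{"xyz":[0.001,0.001,0.035],"roll":0,"jaw":1},{"xyz":[0.001,0.001,0.035],"roll":0,"jaw":1}]'
python3 -c "from h import *;box()"
```

```text
time_s: 5.2
ee_pos: [544.4, -74.6, 96.2]
ee_rot: [-179.9, -0.0, -72.4]
force: [-2.1, 0.2, 8.2]
gripper_width: 0.4
box xy [-1.2 87.8] z 96.2 w 0.4 F [-2.1  0.2  8.2] 5.2 [-179.9   -0.   -72.4]
```

```bash
python3 -m pendant '[{"xyz":[0,0,0.0005],"roll":0,"jaw":1},{"xyz":[0,0,0.0005],"roll":0,"jaw":1},{"xyz":[0,0,-0.015],"roll":0,"jaw":1},{"xyz":[0,0,-0.035],"roll":0,"jaw":1},{"xyz":[0.03,-0.022,-0.035],"roll":0,"jaw":1},{"xyz":[0.06,-0.044,-0.035],"roll":0,"jaw":1},{"xyz":[0.089,-0.065,-0.035],"roll":0,"jaw":1},{"xyz":[0.089,-0.065,-0.035],"roll":0,"jaw":1}]'
python3 -c "from h import *;box()"
```

```text
time_s: 6.2
ee_pos: [635.0, -141.1, 129.9]
ee_rot: [-179.9, -0.1, -72.4]
force: [-0.2, -0.0, 0.6]
gripper_width: 0.4
box xy [64.8 -3. ] z 129.9 w 0.4 F [-0.2 -0.   0.6] 6.2 [-1.799e+02 -1.000e-01 -7.240e+01]
```

Now rim2, then across to rim3.

```bash
python3 -m pendant '[{"xyz":[-0.001,0,0.015],"roll":0,"jaw":1},{"xyz":[-0.001,0,0.022],"roll":0,"jaw":1},{"xyz":[-0.001,0,0.026],"roll":0,"jaw":1},{"xyz":[-0.001,0,0.029],"roll":0,"jaw":1},{"xyz":[-0.001,0,0.031],"roll":0,"jaw":1},{"xyz":[-0.001,0,0.033],"roll":0,"jaw":1},{"xyz":[-0.001,0,0.035],"roll":0,"jaw":1},{"xyz":[-0.001,0,0.036],"roll":0,"jaw":1}]'
python3 -c "from h import *;box()"
```

```text
time_s: 7.2
ee_pos: [633.0, -138.7, 96.2]
ee_rot: [-179.9, -0.0, -72.4]
force: [-5.0, 0.6, 14.1]
gripper_width: 0.2
box xy [63.6 -0.2] z 96.2 w 0.2 F [-5.   0.6 14.1] 7.2 [-179.9   -0.   -72.4]
```

```bash
python3 -m pendant '[{"xyz":[0,0,0.0005],"roll":0,"jaw":1},{"xyz":[0,0,0.0005],"roll":0,"jaw":1},{"xyz":[0,0,-0.015],"roll":0,"jaw":1},{"xyz":[0,0,-0.035],"roll":0,"jaw":1},{"xyz":[0.03,0.022,-0.035],"roll":0,"jaw":1},{"xyz":[0.06,0.044,-0.035],"roll":0,"jaw":1},{"xyz":[0.088,0.065,-0.035],"roll":0,"jaw":1},{"xyz":[0.088,0.065,-0.035],"roll":0,"jaw":1}]'
python3 -c "from h import *;box()"
```

```text
time_s: 8.2
ee_pos: [596.9, -244.6, 129.1]
ee_rot: [-180.0, -0.1, -72.5]
force: [0.4, -0.3, 0.8]
gripper_width: 0.3
box xy [ -2.9 -90.1] z 129.1 w 0.3 F [ 0.4 -0.3  0.8] 8.2 [-1.80e+02 -1.00e-01 -7.25e+01]
```

```bash
python3 -m pendant '[{"xyz":[0,-0.002,0.015],"roll":0,"jaw":1},{"xyz":[0,-0.002,0.022],"roll":0,"jaw":1},{"xyz":[0,-0.002,0.026],"roll":0,"jaw":1},{"xyz":[0,-0.002,0.029],"roll":0,"jaw":1},{"xyz":[0,-0.002,0.031],"roll":0,"jaw":1},{"xyz":[0,-0.002,0.033],"roll":0,"jaw":1},{"xyz":[0,-0.002,0.035],"roll":0,"jaw":1},{"xyz":[0,-0.002,0.0355],"roll":0,"jaw":1}]'
python3 -c "from h import *;box()"
```

```text
time_s: 9.2
ee_pos: [599.6, -241.6, 96.2]
ee_rot: [-179.9, -0.1, -72.4]
force: [-4.6, 2.2, 15.1]
gripper_width: 0.7
box xy [  0.6 -88. ] z 96.2 w 0.7 F [-4.6  2.2 15.1] 9.2 [-1.799e+02 -1.000e-01 -7.240e+01]
```

```bash
python3 -m pendant '[{"xyz":[0,0,0.0005],"roll":0,"jaw":1},{"xyz":[0,0,0.0005],"roll":0,"jaw":1},{"xyz":[0,0,-0.03],"roll":0,"jaw":1},{"xyz":[0,0,-0.08],"roll":0,"jaw":1},{"xyz":[-0.02,0.02,-0.13],"roll":0,"jaw":1},{"xyz":[-0.06,0.03,-0.18],"roll":0,"jaw":1},{"xyz":[-0.09,0.04,-0.23],"roll":0,"jaw":1},{"xyz":[-0.09,0.04,-0.265],"roll":0,"jaw":1}]'
python3 - <<'E'
from h import *
box()
s,i,d,P,at=wrist("w2");cv2.imwrite("pics/w2c.png",cv2.resize(i[60:260,120:400],(784,560)))
a=np.radians(17.7);R=np.array([[np.cos(a),-np.sin(a)],[np.sin(a),np.cos(a)]])
def chk(P):
    B=(P[...,:2]-[572.3,-157.9])@R
    for n,c,h in(("1",(-65,0),(5,55)),("2",(65,0),(5,55)),("3",(0,-89),(35,5)),("4",(0,89),(35,5))):
        m=(abs(B-c)<h).all(-1)&(P[...,2]>80)&(P[...,2]<125);print("rim"+n,m.sum(),np.percentile(P[m][:,2],[20,50,80]).round(1))
chk(P)
D,e=env.grab_frame("scene");chk(pts("scene",e))
m=cv2.inRange(cv2.cvtColor(i,cv2.COLOR_BGR2HSV),(100,120,40),(130,255,255))
B=(P[...,:2]-[572.3,-157.9])@R
q=P[(m>0)&(abs(B[...,0])<95)&(abs(B[...,1])<120)&(P[...,2]>80)]
print(cv2.minAreaRect(q[:,:2].astype(np.float32)))
E
```

```text
time_s: 10.2
ee_pos: [533.2, -166.6, 362.0]
ee_rot: [-179.8, -0.1, -72.3]
force: [0.8, -0.4, -0.3]
gripper_width: 0.1
box xy [-39.9   3.6] z 362.0 w 0.1 F [ 0.8 -0.4 -0.3] 10.2 [-1.798e+02 -1.000e-01 -7.230e+01]
rim1 393 [96.3 97.1 97.7]
rim2 478 [96.  96.7 97.4]
rim3 269 [96.  96.7 97.4]
rim4 272 [96.3 97.  97.9]
rim1 58 [96.1 97.3 98.2]
rim2 75 [96.6 97.3 98. ]
rim3 52 [96.1 97.6 98.5]
rim4 42 [95.8 97.  98.6]
((571.7820434570312, -158.19163513183594), (145.32669067382812, 196.65658569335938), 17.762752532958984)
```

View pics/w2c.png

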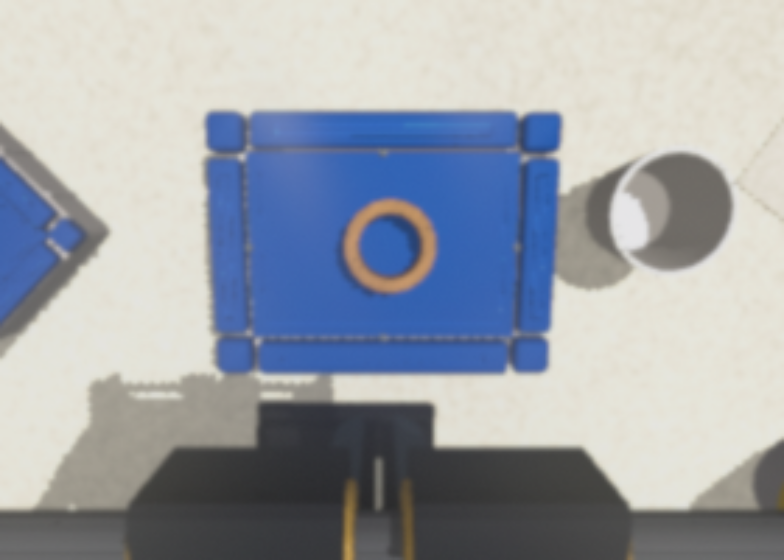

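The crop shows all four bars flush with the corner blocks, and the tape roll still in place at (390,246). Both cameras put the bars at about 97 mm, and the box hasn't moved. Handing in.

```bash
python3 -c "
from workcell import env
print(env.job_done())"
```

```text
the job is handed in; nothing more can be done
None
```

All four rim sections of the larger stock box are pressed shut, done with closed fingertips in the order -x, +y, +x, -y, and the job was handed in at about 10.3 s.

- **Sections:** the last wrist and scene depth readings put all four tops at 96.7–97.6 mm, down from about 104.7. That is shut within the 2 mm calibration, and the picture shows them flush with the corner blocks.
- **Box:** it moved less than 1 mm, from (572.3, -157.9) at 17.7° to (571.8, -158.2) at 17.8°.
- **Other things:** the tape roll and the cup look undisturbed in the last picture. I did not measure the stapler and the other items again, but the tool went near nothing except the lid.
- **Force:** the highest tool force I read was about 16 N, from readings taken at the end of each move.

No check failed or disagreed, and the arm was well clear above the box at hand-in.

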